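Rack the punches and set the clamp cap

ROBOT

A 6-joint arm with a two-finger parallel gripper is mounted at the origin on the work surface. World frame = base frame: x ahead of the robot, y to its left, z up, the work surface at z = 0. Lengths are in m, angles in degrees, forces in N, time in s.
With the tool pointing down it reaches from about 0.275 to 0.725 m from the base axis. Payload 15.9 kg.
Tool frame: the origin (TCP) lies at the very end of the fingers, on their centre line; the grasp point (between the pads) lies 19 mm behind it; z points along the fingers, y is the line along which they close (so a half turn about z gives the same grasp; the last joint's range is limited). The gripper opens to 85 mm and grips with 20 to 120 N. Pads are 22 mm wide; open, the fingers measure 114 mm over their backs; the gripper's body (76 mm by 85 mm) begins 54 mm behind the grasp point. The pads swing forward as they close: fully open they stand 13 mm farther back than shut.
Start: joints at [-71.391, 12.198, -1.971, 75.831, 0, 90], TCP at [0.16, -0.474, 0.231] pointing down, gripper open.
Joint ranges: [-170.91, 170.91], [-42.67, 98.43], [-65.05, 77.54], [-120.47, 116.71], [-90, 82.35], [-180, 180]. Speed limits (degrees/s): [108.29, 108.29, 136.94, 147.25, 180, 180].

INTERFACE

Orientations are given as a 3x3 rotation matrix whose columns are the frame's x, y, z axes.
In Python, from cell import ctrl gives the robot as it stands.
- The arm moves only by the tool send_rows, never from a script. Its argument "steps" is text: rows parted by semicolons, each of 6 numbers parted by spaces: the shift along the world's x, y, z in m, then the turn, a rotation vector about the world's x, y, z in degrees. In form: x y z ax ay az; .... A call has 1 to 10 rows; each row is the pose to reach, as a shift and turn from the pose commanded when the call began; what a row does not reach only later rows make up. A row lasts 1/8 s, in which the tool goes at most 62.5 mm and 10.7 degrees, less where a joint would pass 70% of its speed; a pose out of reach is approached as far as the arm can. A call with a gripper value outside its range is refused whole. "hand" is the finger opening in m, from 0 to 0.0854, set as the call begins (left out, the last holds). The fingers move at their own pace and stop on an object; "newtons" is the grip in N (left out, the last holds). Time passes only in rows, so rows that repeat a pose let the fingers close. It gives the time, the measured TCP pose, the force, the opening and the grip force at its end, in the units of the state.
- ctrl.sense(): the state, without advancing time (a new reading comes with each control period).
- ctrl.camera(name): name is "scene" or "top" or "wrist"; returns (picture, depth): 400x640x3 uint8, red, green, blue; 400x640 float32, m along the optical axis (not along the pixel's ray), 0 where there is no reading.
- ctrl.camera_model(name): a dict with "vertical_fov" (degrees; the focal length in pixels is half the picture's height over the tangent of half this angle, whatever the lens; pixels are square), "cx", "cy" (the principal point, pixels), "extrinsics" (4x4, takes a point from world to camera coordinates); the wrist camera has in their place "hand_eye" (4x4, takes a point from camera to tool coordinates, whose origin is the TCP and whose axes are the flange's). Camera axes: x right, y up, looking along -z (the intrinsics and any distortion apply to the point x, -y, -z); pixel columns grow to the right and rows downward; lengths in m; the calibration is good to about 2 mm. A picture is of the moment at which its call begins: read the wrist's pose just before it. camera_model takes no time and is no camera call.
- ctrl.sign_off(): hands the job in; it is judged then, once.
Trained networks look in the newest picture that a camera, given by its name, has taken for a name from the list of things; names that differ only in an ending like _2 or _b are one class to them, and where a whole thing is asked for, a point or a joint stands for the part that bears it (a point fixed in the world has none). Each returns a list of dicts, best first, with "confidence" (0 to 1); they miss things now and then, are a little off and sometimes report something else, mostly with a low value. They report only what shows in the picture. A call takes as long as a camera call. They do not tell look-alikes from the thing itself.
- ctrl.boxes_of(camera, name): "centre" ([row, column] in pixels, amid what is visible of it).
The state is a dict: "t": time; "joint_pos": joint angles; "dq": joint speeds; "joint_efforts": joint torques, N m; "ee_pos": TCP position; "tool_rot": TCP orientation; "ft_force": force on the tool from outside, world axes, zero at the start; "wrist_torque": the same for the moment, N m; "finger_gap": finger opening in m; "grip_force": force on a finger pad.
Only numpy, scipy, OpenCV 4.12 (cv2) and the standard library are available. Lean on these libraries where they do the work, as an engineer would, in place of code of your own. Each camera call takes 0.05 s, during which the arm holds its last target. There are 200 camera calls.

TASK

First put the two loose steel punches into empty sockets of the punch rack, upright and fully home on their collars: the long punch in the row that already holds a long one, the short punch in the row that holds a short one. Then screw the rack's knurled brass end cap clockwise until it bottoms out, back it off a quarter turn so the punches still draw freely, and finish while still gripping the cap there. Leave everything else on the bench where it is.

Things in the scene. Friction and masses are not known exactly. Their poses are not given: they have to be found in the camera images.
- long_punch: loose steel punch standing upright on the bench, 90 mm long, 0.16 kg. Round body 18 mm in diameter; foot of the same diameter, 22 mm long, chamfered 2.5 mm; above it a collar 30 mm across, 22 to 28 mm above the underside; domed top. Origin at the centre of its underside, z up. Starts to the robot's right, nearer or farther than the short punch.
- short_punch: the same punch but 60 mm long (same 18 mm body, foot and collar). Origin at the centre of its underside, z up. About 0.12 kg.
- rack: punch rack fixed to the bench: dark steel plate 150 x 280 x 12 mm with two wooden socket rows side by side (parallel to the rack's y) and, at the other end, a pillar with the knurled cap. Origin at the plate's underside, 5 mm off its middle. Cap axis at rack x = 0, y = -85 mm; rows centred at x = -40 and +40, y = 55 mm; which row is on which side varies.
- long_row: fixed wooden socket row for long punches, 50 x 150 x 30 mm, top 42 mm above the bench, turned like the rack; origin at the centre of its underside. Sockets in line along its y at -50, 0 and +50 mm; a fixed 90 mm punch stands in the +50 one (top 110 mm above the bench). The other two are empty and either will do.
- short_row: fixed wooden socket row for short punches, built like long_row; a fixed 60 mm punch stands in its +50 mm socket (top 80 mm above the bench), the other two sockets are empty and either will do.
- cap (a joint): turn of the knurled end cap, rad: 0 is fully screwed down (hard stop, bottomed out) and it grows as the cap is unscrewed, counter-clockwise from above. Starts 2.1 to 3.4 rad open. Right-hand thread, 6 mm per turn: the cap sinks 0.95 mm per rad screwed down. Friction about 0.08 N m; it stays where it is left and does not come off.
- cap_grip (a point): point on the vertical axis of the knurled brass cap, 18 mm above its underside: the height to grip it. The frame turns with the cap. The cap is round, 36 mm in diameter (37 over the knurling), 30 mm tall, with a dark slot across its top along its own x; fully down its underside is 50 mm and this point 68 mm above the bench.
- long_row_hole0 (a point): centre of the mouth of an empty socket of long_row, the end one nearest the cap: 24 mm wide, 26 mm deep, mouth chamfered 2 mm, 42 mm above the bench. A punch fully home has its collar on the wood and its underside 22 mm below this point.
- long_row_hole1 (a point): centre of the mouth of an empty socket of long_row, the middle one: 24 mm wide, 26 mm deep, mouth chamfered 2 mm, 42 mm above the bench. A punch fully home has its collar on the wood and its underside 22 mm below this point.
- short_row_hole0 (a point): centre of the mouth of an empty socket of short_row, the end one nearest the cap: 24 mm wide, 26 mm deep, mouth chamfered 2 mm, 42 mm above the bench. A punch fully home has its collar on the wood and its underside 22 mm below this point.
- short_row_hole1 (a point): centre of the mouth of an empty socket of short_row, the middle one: 24 mm wide, 26 mm deep, mouth chamfered 2 mm, 42 mm above the bench. A punch fully home has its collar on the wood and its underside 22 mm below this point.
- flux_jar: white plastic jar, 62 mm across and 55 mm tall; a bystander to leave alone. Origin at the centre of its underside.
- glass_jar: green glass jar, 72 mm across and 105 mm tall; a bystander to leave alone. Origin at the centre of its underside.
- fire_brick: flat terracotta soldering brick, 110 x 170 x 30 mm; a bystander to leave alone. Origin at the centre of its underside.
- brass_ring: brass finger ring lying flat among the loose punches, 25 mm across and 6 mm high; a bystander to leave alone. Origin at the centre of its underside.
- tweezers: steel tweezers lying flat, 125 mm long, 5 mm high; a bystander to leave alone. Origin at the centre of its underside, lying along its own x.
- screwdriver: screwdriver lying flat, 160 mm long, wooden handle; a bystander to leave alone. Origin at the centre of its underside, lying along its own x.
- pin_box: small cardboard box, 60 x 80 x 30 mm; a bystander to leave alone. Origin at the centre of its underside.
There are look-alikes about, which are no part of the job. Leave any green look-alike of the long_punch alone. Leave any orange look-alike of the short_punch alone.

How it is judged (in metres and radians):
On the way, in this order (a step that is already met when the one before it is completed fails the run):
1. both punches stand in empty sockets of the right rows, collars down on the wood, let go (((horizontal distance between long_punch and long_row_hole0 below 0.006 m and z of long_punch in the frame of long_row_hole0 below -0.0185 m and angle between long_punch's own z axis and vertical below 0.12 rad) or (horizontal distance between long_punch and long_row_hole1 below 0.006 m and z of long_punch in the frame of long_row_hole1 below -0.0185 m and angle between long_punch's own z axis and vertical below 0.12 rad)) and ((horizontal distance between short_punch and short_row_hole0 below 0.006 m and z of short_punch in the frame of short_row_hole0 below -0.0185 m and angle between short_punch's own z axis and vertical below 0.12 rad) or (horizontal distance between short_punch and short_row_hole1 below 0.006 m and z of short_punch in the frame of short_row_hole1 below -0.0185 m and angle between short_punch's own z axis and vertical below 0.12 rad)) and contact force between the fingers and long_punch below 0.1 N and contact force between the fingers and short_punch below 0.1 N), for 0.2 s.
2. the cap is screwed down until it bottoms out (value of joint cap below 0.08 rad), for 0.1 s.
At the end, for the whole second after the job is handed in: Both punches stand in sockets of their own rows (within 6 mm of the socket's centre, foot at least 18.5 mm deep, tilt under 0.12 rad), not touched by the fingers; the cap, after bottoming out, stands a quarter turn open (1.57 rad, give or take 0.26) and the fingers still grip it (more than 3 N) (all of step 1 and value of joint cap between 1.311 and 1.831 rad and contact force between the fingers and cap above 3 N); the arm keeps its last pose, push and grip.
It fails at once if a bystander is disturbed (moved more than 20 mm) (distance of any of flux_jar, glass_jar, fire_brick, brass_ring, tweezers, screwdriver, pin_box from where it was at the start of the episode above 0.02 m).
It also fails if it takes over 72 s, if anything falls off the work surface, if the arm or the gripper's body presses on something with over 40 N, if the wrist force passes 120 N, or if a joint passes its speed limit or range.

## Working session

There is one attempt and no reset: what is moved stays moved. The work goes in short steps, Python scripts to look and compute and a tool call to move; the robot and the scene stay as the last step left them, time stands still between calls to the robot, and variables do not carry over. Pictures are saved under pics/ and viewed, at most 10 in all, crops included, and the job is handed in when it is done.

Besides the shell and the picture viewer there is one more tool, called after "Call:" by a JSON object that holds its "method" and its "body". send_rows: Moves the arm, as the interface text tells. Its arguments: {"type":"object","properties":{"steps":{"type":"string"},"hand":{"type":"number"},"newtons":{"type":"number"}},"required":["steps"]}

```bash
ls; mkdir -p pics
cat > h.py <<'E'
import numpy as np, cv2
from cell import ctrl
def model(name):
    m=ctrl.camera_model(name); f=200/np.tan(np.radians(m["vertical_fov"]/2))
    return m,f
def snap(name):
    s=ctrl.sense(); p,d=ctrl.camera(name); m,f=model(name)
    if "extrinsics" in m: T=np.linalg.inv(np.array(m["extrinsics"]))
    else:
        W=np.eye(4); W[:3,:3]=np.array(s["tool_rot"]); W[:3,3]=s["ee_pos"]; T=W@np.array(m["hand_eye"])
    return p,d,m,f,T
def cloud(d,m,f,T):
    r,c=np.mgrid[0:400,0:640]
    P=np.stack([(c-m["cx"])/f*d,-(r-m["cy"])/f*d,-d],-1)
    return P@T[:3,:3].T+T[:3,3]
def save(n,p): cv2.imwrite("pics/"+n,cv2.cvtColor(p,cv2.COLOR_RGB2BGR))
E
python3 - <<'E'
from h import *
for n in("top","scene"):
    p,d,m,f,T=snap(n); save(n+"0.png",p); np.savez(n+"0.npz",p=p,d=d,T=T,f=f)
    print(n,{k:v for k,v in m.items() if k!="extrinsics"},f,T.round(3).tolist())
    X=cloud(d,m,f,T)
    for o in["long_punch","short_punch","rack","long_row","short_row","cap","cap_grip","flux_jar","brass_ring","tweezers","screwdriver","pin_box","glass_jar","fire_brick","long_row_hole0","long_row_hole1","short_row_hole0","short_row_hole1"]:
        for b in ctrl.boxes_of(n,o)[:4]:
            r,c=[int(round(v)) for v in b["centre"]]
            print(o,r,c,round(b["confidence"],2),X[r,c].round(3))
print(ctrl.sense())
E
```

```text
pics
top {'vertical_fov': 53.102593989224616, 'cx': 316.8932208024149, 'cy': 201.5200150872625} 400.24017108346834 [[0.026, 0.995, -0.097, 0.499], [-0.999, 0.024, -0.021, 0.027], [-0.019, 0.097, 0.995, 1.007], [0.0, 0.0, 0.0, 1.0]]
long_punch 264 464 0.61 [ 0.454 -0.292  0.079]
long_punch 248 432 0.46 [ 0.489 -0.219  0.081]
long_punch 160 178 0.27 [0.676 0.37  0.103]
short_punch 203 432 0.6 [ 0.595 -0.226  0.057]
short_punch 144 389 0.26 [ 0.742 -0.127  0.03 ]
rack 233 322 0.58 [0.518 0.033 0.021]
rack 262 189 0.57 [0.437 0.363 0.007]
long_row 251 285 0.9 [0.471 0.123 0.016]
short_row 220 279 0.86 [0.547 0.141 0.015]
short_row 235 325 0.65 [0.513 0.026 0.022]
cap 230 342 0.78 [ 0.524 -0.013  0.087]
cap_grip 231 340 0.67 [ 0.522 -0.008  0.083]
flux_jar 146 443 0.76 [ 0.733 -0.253  0.056]
tweezers 248 188 0.73 [0.472 0.369 0.001]
screwdriver 284 420 0.6 [ 0.401 -0.206  0.023]
screwdriver 147 390 0.23 [ 0.735 -0.13   0.028]
pin_box 146 389 0.7 [ 0.737 -0.128  0.029]
glass_jar 158 177 0.65 [0.68  0.372 0.102]
fire_brick 220 282 0.67 [0.547 0.133 0.02 ]
long_row_hole0 255 283 0.94 [0.461 
[... 1720 characters left out ...]
  2.94070705e-03,  8.99998863e+01]), 'dq': array([-0.00348903, -0.03213103, -0.08304492,  0.06287146,  0.03140992,
        0.04968555]), 'joint_efforts': array([-8.54962636e-04, -6.85957575e+01,  4.87326407e+01,  1.44125865e-03,
       -1.16394758e-04,  2.11057181e-05]), 'ee_pos': array([ 0.15956667, -0.47381417,  0.23131175]), 'tool_rot': array([[ 9.47711229e-01,  3.19129167e-01,  3.70918935e-05],
       [ 3.19129165e-01, -9.47711229e-01,  5.06775619e-05],
       [ 5.13250921e-05, -3.61905895e-05, -9.99999998e-01]]), 'ft_force': array([-0.15056799, -0.06367679, -0.30103861]), 'wrist_torque': array([-0.01405783,  0.00255094, -0.04308123]), 'grip_force': 0.0, 'finger_gap': 0.0852586635364282}
```

View images.

View pics/top0.png

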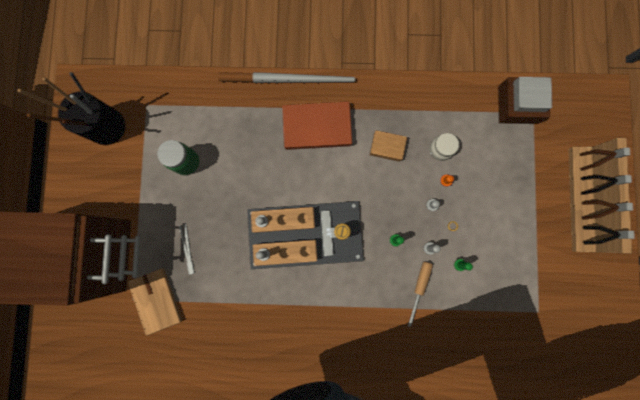

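View pics/scene0.png

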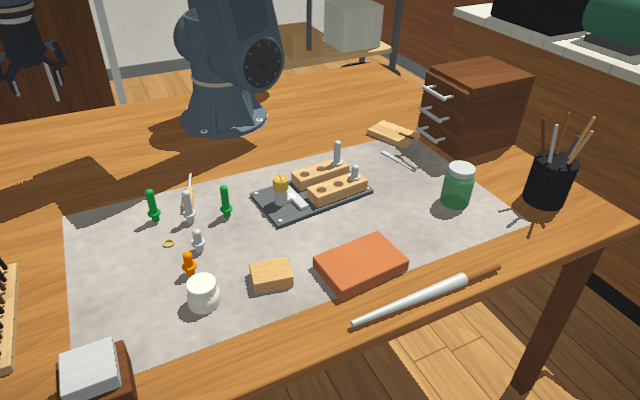

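```bash
cat > m.py <<'E'
from h import *
def load(n):
    z=np.load(n+"0.npz"); m,f=model(n); return z["p"],cloud(z["d"],m,f,z["T"]),z["T"]
for n in("top","scene"):
    p,X,T=load(n); print(n)
    for nm,x,y,h in(("long",.489,-.219,.09),("short",.6,-.23,.06),("greenA",.5,-.14,.09),("greenB",.45,-.3,.09),("orange",.66,-.265,.06)):
        q=X[(np.hypot(X[...,0]-x,X[...,1]-y)<.05)]
        def circ(lo,hi,r):
            b=q[(q[:,2]>lo)&(q[:,2]<hi)]
            if len(b)<4: return None
            from scipy.optimize import least_squares
            # visible half cylinder: surface points facing the camera
            v=T[:2,3]-b.mean(0)[:2]; v/=np.linalg.norm(v)
            s=least_squares(lambda c:np.hypot(b[:,0]-c[0],b[:,1]-c[1])-r,b.mean(0)[:2]-v*r,loss="soft_l1",f_scale=.002)
            return s.x.round(4),len(b),b.mean(0).round(4)
        print(nm,"max z",q[:,2].max().round(3),"body",circ(.034,h-.012,.009))
        t=q[q[:,2]>h-.012]; print("   top",t.mean(0).round(4) if len(t) else 0,len(t))
    # rows
    R=X[(abs(X[...,0]-.51)<.1)&(X[...,1]>.03)&(X[...,1]<.25)&(abs(X[...,2]-.042)<.008)]
    for nm,s in(("lo",R[R[:,0]<.505]),("hi",R[R[:,0]>.51])):
        r=cv2.minAreaRect((s[:,:2]*1000).astype(np.float32)); print("row",nm,len(s),r,s[:,2].mean())
    C=X[(np.hypot(X[...,0]-.524,X[...,1]+.012)<.035)&(X[...,2]>.055)]
    print("cap z",np.percentile(C[:,2],[5,50,95]).round(4))
    t=C[C[:,2]>np.percentile(C[:,2],90)-.006]; print("cap top",cv2.minEnclosingCircle((t[:,:2]*1000).astype(np.float32)),t.mean(0).round(4),len(t))
    Q=X[(abs(X[...,0]-.51)<.1)&(X[...,1]>.12)&(X[...,1]<.25)&(X[...,2]>.06)]
    for nm,s in(("lo",Q[Q[:,0]<.505]),("hi",Q[Q[:,0]>.51])): print("fixed",nm,len(s),s.mean(0).round(4) if len(s) else 0,s[:,2].max() if len(s) else 0)
E
python3 m.py
```

```text
top
long max z 0.092 body (array([ 0.488 , -0.2274]), 37, array([ 0.4886, -0.22  ,  0.0572]))
   top [ 0.4878 -0.2258  0.0867] 52
short max z 0.061 body (array([ 0.5939, -0.2342]), 11, array([ 0.5929, -0.2268,  0.0396]))
   top [ 0.5934 -0.2323  0.0562] 50
greenA max z 0.092 body (array([ 0.5054, -0.1447]), 23, array([ 0.5053, -0.1374,  0.0563]))
   top [ 0.5054 -0.1435  0.0869] 52
greenB max z 0.091 body (array([ 0.4502, -0.3005]), 48, array([ 0.4512, -0.2935,  0.0565]))
   top [ 0.45   -0.2985  0.0863] 58
orange max z 0.061 body (array([ 0.6558, -0.2685]), 13, array([ 0.6514, -0.2623,  0.0417]))
   top [ 0.655  -0.2667  0.0563] 50
row lo 1072 ((468.2539978027344, 123.86949157714844), (49.97965621948242, 150.1703643798828), 5.657114028930664) 0.041950856187872546
row hi 1072 ((547.8115844726562, 131.94384765625), (50.04977035522461, 150.35116577148438), 5.672329902648926) 0.04185492371385425
cap z [0.0787 0.0824 0.0854]
cap top ((522.1903076171875, -11.818684577941895), 18.030839920043945) [ 0.522  -0.0111  0.0826] 185
fixed lo 71 [0.4643 0.1709 0.1   ] 0.11024198518191675
fixed hi 
[... 496 characters left out ...]
 0.4578, -0.3018,  0.0561]))
   top [ 0.4556 -0.302   0.0851] 53
orange max z 0.061 body (array([ 0.6563, -0.2696]), 51, array([ 0.6631, -0.2705,  0.0411]))
   top [ 0.6605 -0.2699  0.0557] 69
row lo 672 ((470.36114501953125, 122.08129119873047), (56.713321685791016, 153.23809814453125), 6.164398670196533) 0.04075946381702117
row hi 742 ((549.0008544921875, 130.5037841796875), (54.531307220458984, 154.1444549560547), 5.317795276641846) 0.04096647592051612
cap z [0.0577 0.078  0.0841]
cap top ((524.1783447265625, -13.554296493530273), 19.335622787475586) [ 0.5262 -0.0141  0.0819] 127
fixed lo 118 [0.4688 0.1693 0.0869] 0.10949829362268448
fixed hi 60 [0.5479 0.1776 0.0716] 0.07926516111790627
```

Candidates (top image, row,col). Long: steel 248,432; green 240,397; green 264,464. Short: steel 203,432; orange 180,447. The fixed steel ones at 221,262 and 253,262 stand in the rack. I choose the loose steel pair at 248,432 (90 mm) and 203,432 (60 mm). The long row is the one nearer the robot, with the 110 mm top. Next I move above the long punch and check it in a close crop.

Call:
{"method": "send_rows", "body": {"steps": "0.329 0.246 0 0 0 71.4; 0.329 0.246 0 0 0 71.4; 0.329 0.246 0 0 0 71.4; 0.329 0.246 0 0 0 71.4; 0.329 0.246 0 0 0 71.4; 0.329 0.246 0 0 0 71.4; 0.329 0.246 0 0 0 71.4; 0.329 0.246 0 0 0 71.4; 0.329 0.246 0 0 0 71.4; 0.329 0.246 0 0 0 71.4", "hand": 0.05, "newtons": 40}}

```text
t: 3.15
ee_pos: [0.4879, -0.2285, 0.2315]
tool_rot: [[0.002, 1.0, 0.0], [1.0, -0.002, -0.0], [-0.0, 0.0, -1.0]]
ft_force: [0.2, -0.3, 1.0]
finger_gap: 0.0497
grip_force: 0.0
```

Run:
```python
from h import *
p,d,m,f,T=snap("wrist"); save("w1.png",p); np.savez("wrist0.npz",p=p,d=d,T=T,f=f)
print(m,f,T.round(3)); X=cloud(d,m,f,T)
s=ctrl.sense(); print(s["t"],s["joint_pos"].round(1),s["ee_pos"].round(4),s["tool_rot"].round(3).tolist(),s["finger_gap"])
from scipy.optimize import least_squares
for nm,x,y,h in(("long",.4885,-.228,.09),("short",.5945,-.2345,.06)):
    q=X[(np.hypot(X[...,0]-x,X[...,1]-y)<.03)&(X[...,2]<.1)]
    for lo,hi,r in((.034,h-.012,.009),(h-.008,h+.01,0)):
        b=q[(q[:,2]>lo)&(q[:,2]<hi)]
        if len(b)<5: continue
        if r==0: print(nm,"top",len(b),b.mean(0).round(4),b[:,2].max());continue
        v=T[:2,3]-b.mean(0)[:2]; v/=np.linalg.norm(v)
        print(nm,len(b),least_squares(lambda c:np.hypot(b[:,0]-c[0],b[:,1]-c[1])-r,b.mean(0)[:2]-v*r,loss="soft_l1",f_scale=.002).x.round(4))
```

```text
{'vertical_fov': 59.683777482493554, 'cx': 314.0759937857595, 'cy': 204.19543725598288, 'hand_eye': array([[ 2.48251786e-04,  9.65112532e-01,  2.61835328e-01,
         6.65431613e-02],
       [ 9.99999855e-01, -1.14321789e-04, -5.26737012e-04,
         2.09222346e-04],
       [-4.78427008e-04,  2.61835421e-01, -9.65112420e-01,
        -1.43318225e-01],
       [ 0.00000000e+00,  0.00000000e+00,  0.00000000e+00,
         1.00000000e+00]])} 348.6284193952802 [[ 1.     0.002 -0.     0.488]
 [-0.002  0.965  0.262 -0.162]
 [ 0.001 -0.262  0.965  0.375]
 [ 0.     0.     0.     1.   ]]
3.2 [-25.1  16.8   4.1  77.3  -0.   65. ] [ 0.4879 -0.2285  0.2315] [[0.002, 1.0, 0.0], [1.0, -0.002, -0.0], [-0.0, 0.0, -1.0]] 0.05007547299642292
long 154 [ 0.4893 -0.2298]
long top 348 [ 0.4892 -0.2285  0.0886] 0.09202167129415367
short 91 [ 0.5953 -0.2362]
short top 304 [ 0.5937 -0.2351  0.0584] 0.06261226343154308
```

View pics/w1.png

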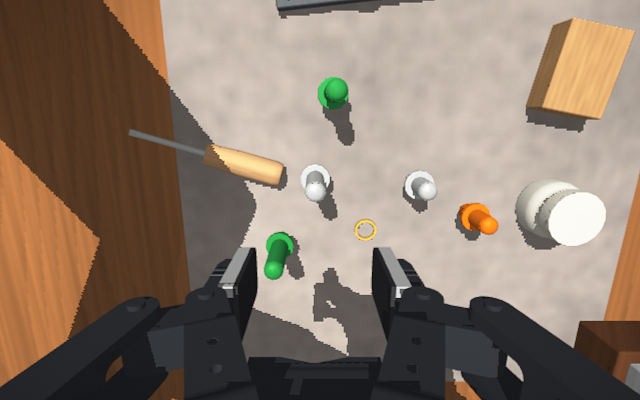

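The crop shows the bare-steel long punch at (183,315), with green ones at (93,333) and (255,275). The short steel punch is at (187,422) with orange beside it at (218,478). The choice is confirmed.

Call:
{"method": "send_rows", "body": {"steps": "0 -0.001 -0.06 0 0 0; 0 -0.001 -0.12 0 0 0; 0 -0.001 -0.16 0 0 0; 0 -0.001 -0.185 0 0 0; 0 -0.001 -0.193 0 0 0; 0 -0.001 -0.193 0 0 0; 0 -0.001 -0.193 0 0 0"}}

```text
t: 4.08
ee_pos: [0.4892, -0.2293, 0.0395]
tool_rot: [[0.0, 1.0, 0.002], [1.0, -0.0, -0.001], [-0.001, 0.002, -1.0]]
ft_force: [1.3, 0.1, -0.2]
finger_gap: 0.0497
grip_force: 0.0
```

Call:
{"method": "send_rows", "body": {"steps": "0 0 0 0 0 0; 0 0 0 0 0 0; 0 0 0 0 0 0; 0 0 0 0 0 0; 0 0 0 0 0 0", "hand": 0.01, "newtons": 40}}

```text
t: 4.7
ee_pos: [0.4889, -0.229, 0.039]
tool_rot: [[-0.0, 1.0, 0.001], [1.0, 0.0, -0.001], [-0.001, 0.001, -1.0]]
ft_force: [-1.5, 0.1, 6.8]
finger_gap: 0.0166
grip_force: 38.8
```

Call:
{"method": "send_rows", "body": {"steps": "0 0 0.05 0 0 0; 0 0 0.11 0 0 0; 0 0.03 0.16 0 0 0; 0.019 0.259 0.212 0 0 5.7; 0.019 0.259 0.212 0 0 5.7; 0.019 0.259 0.212 0 0 5.7; 0.019 0.259 0.212 0 0 5.7; 0.019 0.259 0.212 0 0 5.7; 0.019 0.259 0.212 0 0 5.7; 0.019 0.259 0.212 0 0 5.7"}}

```text
t: 5.95
ee_pos: [0.5074, 0.0291, 0.2501]
tool_rot: [[-0.098, 0.995, -0.001], [0.995, 0.098, -0.0], [-0.0, -0.001, -1.0]]
ft_force: [0.0, -0.5, -1.8]
finger_gap: 0.0174
grip_force: 39.4
```

Run:
```python
from h import *
p,d,m,f,T=snap("wrist"); save("w2.png",p); np.savez("w2.npz",p=p,d=d,T=T,f=f)
X=cloud(d,m,f,T); s=ctrl.sense(); print(s["t"],s["joint_pos"].round(1),s["ee_pos"].round(4),s["finger_gap"])
R=X[(abs(X[...,0]-.51)<.1)&(X[...,1]>.03)&(X[...,1]<.25)&(abs(X[...,2]-.042)<.006)]
for nm,q in(("lo",R[R[:,0]<.505]),("hi",R[R[:,0]>.515])):
    print("row",nm,len(q),cv2.minAreaRect((q[:,:2]*1000).astype(np.float32)),q[:,2].mean())
# holes: points below row top inside the row footprint
M=np.zeros(X.shape[:2],np.uint8)
for cx,cy in((.4685,.1235),(.548,.1315)):
  u=np.array([-.0988,.9951])
  for o in(-.05,0):
    c=np.array([cx,cy])+o*u
    w=(np.hypot(X[...,0]-c[0],X[...,1]-c[1])<.025)&(abs(X[...,2]-.042)<.004)
    # inner ring boundary fit: nearest wood points around centre, by angle
    q=X[w][:,:2]; 
    for _ in range(8):
        e=q-c; a=np.degrees(np.arctan2(e[:,1],e[:,0])); r=np.hypot(*e.T)
        B=[q[(abs((a-t+180)%360-180)<10)] for t in range(0,360,20)]
        pts=np.array([b[np.argmin(np.hypot(*(b-c).T))] for b in B if len(b)],np.float32)
        A=np.c_[2*pts,np.ones(len(pts))]; sol=np.linalg.lstsq(A,(pts**2).sum(1),rcond=None)[0]; c=sol[:2]
    print("hole",o,c.round(4),len(pts),"r",np.sqrt(sol[2]+c@c).round(4))
C=X[(np.hypot(X[...,0]-.524,X[...,1]+.012)<.035)&(X[...,2]>.07)&(X[...,2]<.095)]
if len(C): print("cap",C.mean(0),len(C),cv2.minEnclosingCircle((C[:,:2]*1000).astype(np.float32)))
# held punch
H=X[(np.hypot(X[...,0]-s["ee_pos"][0],X[...,1]-s["ee_pos"][1])<.03)&(X[...,2]>.2)&(X[...,2]<.246)]
for z in np.arange(.2,.246,.004):
    h=H[abs(H[:,2]-z)<.002]
    if len(h): print("held z",z.round(3),len(h),h.min(0).round(4),h.max(0).round(4))
```

```text
6.0 [ 3.3 13.1  1.9 78.8 -0.  87.7] [0.5074 0.0292 0.2501] 0.017069890577908454
row lo 6382 ((469.5092468261719, 117.50174713134766), (50.24419021606445, 140.61253356933594), 5.8042378425598145) 0.042767628563755475
row hi 6476 ((549.3088989257812, 125.33729553222656), (50.36723327636719, 140.78050231933594), 5.771278381347656) 0.042747048258684577
hole -0.05 [0.4743 0.0719] 18 r 0.012
hole 0 [0.4694 0.1215] 18 r 0.012
hole -0.05 [0.5536 0.0799] 18 r 0.012
hole 0 [0.5487 0.1295] 18 r 0.012
cap [ 0.52524739 -0.00330643  0.0817299 ] 563 ((523.2174072265625, -13.035284042358398), 18.776508331298828)
held z 0.216 5 [0.5037 0.0363 0.2154] [0.5107 0.0373 0.2164]
held z 0.236 120 [0.4939 0.033  0.2343] [0.5212 0.0434 0.238 ]
held z 0.24 767 [0.4939 0.03   0.238 ] [0.5203 0.0436 0.2418]
held z 0.244 121 [0.4991 0.0304 0.2421] [0.5163 0.038  0.246 ]
```

View pics/w2.png

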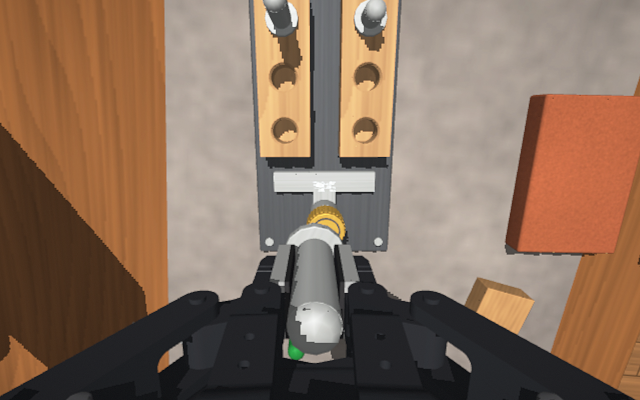

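The wrist view shows all four empty sockets: long row at (75,285) and (130,285), short row at (75,367) and (130,367). The long punch is held straight. I'll use the hole nearest the cap in each row.

Call:
{"method": "send_rows", "body": {"steps": "-0.0335 0.043 -0.05 0 0 0; -0.0335 0.043 -0.10 0 0 0; -0.0335 0.043 -0.135 0 0 0; -0.0335 0.043 -0.155 0 0 0; -0.0335 0.043 -0.155 0 0 0; -0.0335 0.043 -0.155 0 0 0"}}

```text
t: 6.75
ee_pos: [0.4746, 0.0728, 0.0962]
tool_rot: [[-0.099, 0.995, 0.001], [0.995, 0.099, 0.0], [0.0, 0.001, -1.0]]
ft_force: [0.3, -0.4, -1.5]
finger_gap: 0.0169
grip_force: 39.6
```

Call:
{"method": "send_rows", "body": {"steps": "0 0 -0.008 0 0 0; 0 0 -0.014 0 0 0; 0 0 -0.02 0 0 0; 0 0 -0.025 0 0 0; 0 0 -0.03 0 0 0; 0 0 -0.034 0 0 0; 0 0 -0.035 0 0 0; 0 0 -0.035 0 0 0"}}

```text
t: 7.75
ee_pos: [0.4741, 0.0731, 0.0603]
tool_rot: [[-0.099, 0.995, 0.0], [0.995, 0.099, 0.0], [0.0, 0.0, -1.0]]
ft_force: [-0.3, -0.5, -1.1]
finger_gap: 0.0172
grip_force: 39.6
```

Call:
{"method": "send_rows", "body": {"steps": "0 0 -0.001 0 0 0; 0 0 -0.002 0 0 0; 0 0 -0.002 0 0 0"}}

```text
t: 8.12
ee_pos: [0.4743, 0.0732, 0.0589]
tool_rot: [[-0.1, 0.995, 0.001], [0.995, 0.1, 0.0], [0.0, 0.001, -1.0]]
ft_force: [-3.5, -1.3, 11.4]
finger_gap: 0.0172
grip_force: 41.0
```

Call:
{"method": "send_rows", "body": {"steps": "0 0 0 0 0 0; 0 0 0 0 0 0; 0 0 0 0 0 0", "hand": 0.045}}

```text
t: 8.5
ee_pos: [0.4741, 0.0732, 0.0583]
tool_rot: [[-0.1, 0.995, -0.0], [0.995, 0.1, 0.0], [0.0, -0.0, -1.0]]
ft_force: [0.5, 0.5, -0.3]
finger_gap: 0.045
grip_force: 0.0
```

Call:
{"method": "send_rows", "body": {"steps": "0 0 0.05 0 0 0; 0 0 0.11 0 0 0; 0.1205 -0.309 0.142 0 0 0; 0.1205 -0.309 0.142 0 0 0; 0.1205 -0.309 0.142 0 0 0; 0.1205 -0.309 0.142 0 0 0; 0.1205 -0.309 0.142 0 0 0; 0.1205 -0.309 0.142 0 0 0; 0.1205 -0.309 0.142 0 0 0; 0.1205 -0.309 0.142 0 0 0"}}

```text
t: 9.75
ee_pos: [0.5943, -0.2352, 0.2001]
tool_rot: [[-0.1, 0.995, -0.0], [0.995, 0.1, 0.0], [0.0, -0.0, -1.0]]
ft_force: [-1.2, 0.1, 0.5]
finger_gap: 0.0451
grip_force: 0.0
```

Run:
```python
from h import *
from scipy.optimize import least_squares
p,d,m,f,T=snap("wrist"); save("w3.png",p); X=cloud(d,m,f,T); s=ctrl.sense(); print(s["t"],s["ee_pos"].round(4))
q=X[(np.hypot(X[...,0]-.595,X[...,1]+.2355)<.03)&(X[...,2]<.1)]
b=q[(q[:,2]>.034)&(q[:,2]<.048)]
v=T[:2,3]-b.mean(0)[:2]; v/=np.linalg.norm(v)
print(len(b),least_squares(lambda c:np.hypot(b[:,0]-c[0],b[:,1]-c[1])-.009,b.mean(0)[:2]-v*.009,loss="soft_l1",f_scale=.002).x.round(4))
p,d,m,f,T=snap("top"); save("t3.png",p[190:290,220:380]); X=cloud(d,m,f,T)
q=X[(np.hypot(X[...,0]-.4735,X[...,1]-.075)<.03)]
print("long top",q[:,2].max(),q[q[:,2]>.1].mean(0).round(4))
```

```text
9.8 [ 0.5943 -0.2349  0.2003]
56 [ 0.5953 -0.2363]
long top 0.1115526348101028 [0.4742 0.0746 0.1078]
```

Call:
{"method": "send_rows", "body": {"steps": "0.0005 -0.001 -0.06 0 0 0; 0.0005 -0.001 -0.11 0 0 0; 0.0005 -0.001 -0.15 0 0 0; 0.0005 -0.001 -0.165 0 0 0; 0.0005 -0.001 -0.169 0 0 0; 0.0005 -0.001 -0.169 0 0 0; 0.0005 -0.001 -0.169 0 0 0"}}

```text
t: 10.72
ee_pos: [0.5959, -0.2372, 0.0328]
tool_rot: [[-0.1, 0.995, 0.002], [0.995, 0.1, -0.001], [-0.001, 0.002, -1.0]]
ft_force: [-0.7, -0.0, -0.4]
finger_gap: 0.0454
grip_force: 0.0
```

Call:
{"method": "send_rows", "body": {"steps": "0 0 0 0 0 0; 0 0 0 0 0 0; 0 0 0 0 0 0; 0 0 0 0 0 0; 0 0 0 0 0 0", "hand": 0.01, "newtons": 40}}

```text
t: 11.35
ee_pos: [0.5954, -0.237, 0.032]
tool_rot: [[-0.099, 0.995, 0.001], [0.995, 0.099, -0.0], [-0.0, 0.001, -1.0]]
ft_force: [-1.1, -0.3, 5.2]
finger_gap: 0.0166
grip_force: 38.9
```

Call:
{"method": "send_rows", "body": {"steps": "0 0 0.05 0 0 0; 0 0 0.10 0 0 0; 0 0.03 0.14 0 0 0; -0.042 0.3165 0.14 0 0 0; -0.042 0.3165 0.14 0 0 0; -0.042 0.3165 0.14 0 0 0; -0.042 0.3165 0.14 0 0 0; -0.042 0.3165 0.14 0 0 0; -0.042 0.3165 0.14 0 0 0; -0.042 0.3165 0.14 0 0 0"}}

```text
t: 12.6
ee_pos: [0.5531, 0.0793, 0.1714]
tool_rot: [[-0.1, 0.995, 0.0], [0.995, 0.1, -0.0], [-0.0, 0.0, -1.0]]
ft_force: [-0.0, -1.2, -2.1]
finger_gap: 0.0166
grip_force: 39.4
```

Run:
```python
from h import *
p,d,m,f,T=snap("wrist"); save("w4.png",p); X=cloud(d,m,f,T); s=ctrl.sense(); e=s["ee_pos"]; print(s["t"],e.round(4))
H=X[(np.hypot(X[...,0]-e[0],X[...,1]-e[1])<.03)&(X[...,2]>e[2]-.035)&(X[...,2]<e[2])]
for z in np.arange(-.034,0,.004):
    h=H[abs(H[:,2]-e[2]-z)<.002]-e
    if len(h)>5: print("held z",z.round(3),len(h),h.min(0).round(4),h.max(0).round(4))
c=np.array([.5487,.1295])
q=X[(np.hypot(X[...,0]-c[0],X[...,1]-c[1])<.025)&(abs(X[...,2]-.042)<.004)][:,:2]
for _ in range(8):
    e=q-c; a=np.degrees(np.arctan2(e[:,1],e[:,0]))
    B=[q[(abs((a-t+180)%360-180)<10)] for t in range(0,360,20)]
    pts=np.array([b[np.argmin(np.hypot(*(b-c).T))] for b in B if len(b)])
    sol=np.linalg.lstsq(np.c_[2*pts,np.ones(len(pts))],(pts**2).sum(1),rcond=None)[0]; c=sol[:2]
print("hole1",c.round(4),len(pts),np.sqrt(sol[2]+c@c).round(4))
```

```text
12.65 [0.5532 0.0789 0.1713]
held z -0.01 21 [-0.0135  0.0062 -0.0095] [ 0.0107  0.0159 -0.008 ]
held z -0.006 232 [-0.0138  0.0045 -0.008 ] [ 0.0128  0.0165 -0.004 ]
held z -0.002 680 [-0.0128  0.0043 -0.004 ] [ 0.012   0.0163 -0.    ]
hole1 [0.5487 0.1296] 18 0.012
```

Call:
{"method": "send_rows", "body": {"steps": "0.0003 -0.0005 -0.05 0 0 0; 0.0003 -0.0005 -0.08 0 0 0; 0.0003 -0.0005 -0.088 0 0 0; 0.0003 -0.0005 -0.094 0 0 0; 0.0003 -0.0005 -0.1 0 0 0; 0.0003 -0.0005 -0.106 0 0 0; 0.0003 -0.0005 -0.112 0 0 0; 0.0003 -0.0005 -0.117 0 0 0; 0.0003 -0.0005 -0.118 0 0 0; 0.0003 -0.0005 -0.118 0 0 0"}}

```text
t: 13.9
ee_pos: [0.5534, 0.0792, 0.0534]
tool_rot: [[-0.1, 0.995, 0.0], [0.995, 0.1, 0.0], [0.0, 0.0, -1.0]]
ft_force: [-0.7, -0.2, -1.7]
finger_gap: 0.0167
grip_force: 39.5
```

Call:
{"method": "send_rows", "body": {"steps": "0 0 -0.001 0 0 0; 0 0 -0.002 0 0 0; 0 0 -0.002 0 0 0"}}

```text
t: 14.28
ee_pos: [0.5536, 0.0792, 0.052]
tool_rot: [[-0.1, 0.995, 0.001], [0.995, 0.1, 0.0], [0.0, 0.001, -1.0]]
ft_force: [-3.6, -0.2, 7.8]
finger_gap: 0.0165
grip_force: 40.6
```

Call:
{"method": "send_rows", "body": {"steps": "0 0 0 0 0 0; 0 0 0 0 0 0; 0 0 0 0 0 0; 0 0 0.05 0 0 0; 0 0 0.11 0 0 0; 0 0 0.12 0 0 0; 0 0 0.12 0 0 0", "hand": 0.045}}

```text
t: 15.15
ee_pos: [0.5537, 0.0792, 0.1716]
tool_rot: [[-0.099, 0.995, 0.001], [0.995, 0.099, 0.0], [0.0, 0.001, -1.0]]
ft_force: [0.3, 0.4, -0.5]
finger_gap: 0.045
grip_force: 0.0
```

Run:
```python
from h import *
p,d,m,f,T=snap("wrist"); save("w5.png",p); X=cloud(d,m,f,T); s=ctrl.sense(); e=s["ee_pos"]; print(s["t"],e.round(4),s["ft_force"])
p2,d,m,f,T=snap("scene"); save("s5.png",cv2.resize(p2[120:230,220:400],(720,440)))
X=cloud(d,m,f,T)
for nm,x,y,h in(("long",.4745,.0735,.11),("short",.554,.079,.08)):
    q=X[(np.hypot(X[...,0]-x,X[...,1]-y)<.025)&(X[...,2]<.125)]; print(nm,q[:,2].max().round(4))
```

```text
15.2 [0.553  0.0791 0.1704] [ 0.11549558  0.25508594 -0.19927459]
long 0.1098
short 0.0807
```

View pics/s5.png

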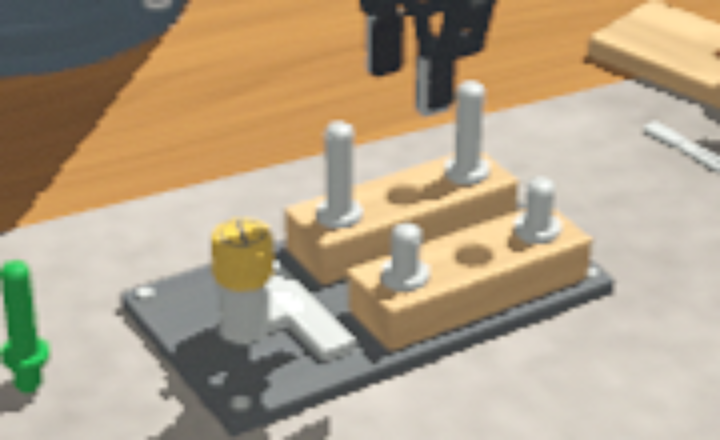

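Both punches stand fully home: the long one at (340,170) in the crop, the short one at (405,255), tops at 110 and 80 mm. Now the cap at (242,255).

Call:
{"method": "send_rows", "body": {"steps": "-0.01 -0.03 0 0 0 10; -0.02 -0.06 0 0 0 20; -0.031 -0.0927 0 0 0 30; -0.031 -0.0927 0 0 0 40; -0.031 -0.0927 0 0 0 50; -0.031 -0.0927 0 0 0 60; -0.031 -0.0927 0 0 0 70; -0.031 -0.0927 0 0 0 80; -0.031 -0.0927 0 0 0 90; -0.031 -0.0927 0 0 0 90", "hand": 0.06}}

```text
t: 16.5
ee_pos: [0.5216, -0.0135, 0.17]
tool_rot: [[-0.995, -0.099, -0.002], [-0.099, 0.995, 0.0], [0.002, 0.0, -1.0]]
ft_force: [0.7, 0.0, 1.1]
finger_gap: 0.06
grip_force: 0.0
```

Call:
{"method": "send_rows", "body": {"steps": "0 0 0 0 0 10; 0 0 0 0 0 20; 0 0 0 0 0 30; 0 0 0 0 0 40; 0 0 0 0 0 50; 0 0 0 0 0 60; 0 0 0 0 0 70; 0 0 0 0 0 80; 0 0 0 0 0 90; 0 0 0 0 0 90"}}

```text
t: 17.75
ee_pos: [0.522, -0.0135, 0.1706]
tool_rot: [[0.095, -0.995, -0.001], [-0.995, -0.095, -0.0], [-0.0, 0.001, -1.0]]
ft_force: [-0.4, -0.1, 0.6]
finger_gap: 0.0602
grip_force: 0.0
```

Run:
```python
from h import *
p,d,m,f,T=snap("wrist"); X=cloud(d,m,f,T); s=ctrl.sense(); e=s["ee_pos"]; print(s["t"],e.round(4),s["joint_pos"].round(1),s["tool_rot"].round(3).tolist())
C=X[(np.hypot(X[...,0]-.523,X[...,1]+.0137)<.03)&(X[...,2]>.074)&(X[...,2]<.095)]
print(len(C),np.percentile(C[:,2],[5,50,95])); t=C[C[:,2]>np.median(C[:,2])-.003]; print(cv2.minEnclosingCircle((t[:,:2]*1000).astype(np.float32)),t.mean(0))
ok=(np.hypot(X[...,0]-.523,X[...,1]+.0137)<.03)&(X[...,2]>.074)&(X[...,2]<.095)
r,c=np.where(ok); r0,r1,c0,c1=r.min()-30,r.max()+30,c.min()-30,c.max()+30; print(r0,r1,c0,c1)
save("w6.png",cv2.resize(p[max(r0,0):r1,c0:c1],None,fx=4,fy=4))
```

```text
17.8 [ 0.5221 -0.0135  0.1707] [ -1.5  15.9  -6.   68.2  -0.  -96.8] [[0.093, -0.996, -0.001], [-0.996, -0.093, 0.0], [-0.0, 0.001, -1.0]]
2175 [0.07917519 0.08383436 0.08524198]
((522.4207153320312, -13.442776679992676), 17.989797592163086) [ 0.52236872 -0.01423876  0.08390842]
150 263 258 370
```

Call:
{"method": "send_rows", "body": {"steps": "0.0003 0 -0.05 0 0 0; 0.0003 0 -0.09 0 0 0; 0.0003 0 -0.11 0 0 0; 0.0003 0 -0.118 0 0 0; 0.0003 0 -0.118 0 0 0; 0.0003 0 -0.118 0 0 0"}}

```text
t: 18.55
ee_pos: [0.5233, -0.0136, 0.0542]
tool_rot: [[0.098, -0.995, 0.001], [-0.995, -0.098, -0.0], [0.0, -0.001, -1.0]]
ft_force: [-0.6, 0.2, 1.3]
finger_gap: 0.0603
grip_force: 0.0
```

Call:
{"method": "send_rows", "body": {"steps": "0 0 0 0 0 0; 0 0 0 0 0 0; 0 0 0 0 0 0; 0 0 0 0 0 0; 0 0 0 0 0 0", "hand": 0.028, "newtons": 40}}

```text
t: 19.18
ee_pos: [0.5225, -0.0136, 0.0541]
tool_rot: [[0.099, -0.995, 0.0], [-0.995, -0.099, -0.0], [0.0, -0.0, -1.0]]
ft_force: [-7.2, -0.1, 11.9]
finger_gap: 0.0349
grip_force: 38.5
```

```bash
python3 -c "
from h import *
s=ctrl.sense(); print(s['t'],s['ee_pos'].round(4),s['wrist_torque'].round(3),s['ft_force'].round(1),s['finger_gap'],s['grip_force'],s['joint_pos'].round(2))"
```

```text
19.175 [ 0.5225 -0.0136  0.0541] [-0.086  1.388 -0.06 ] [-7.2 -0.1 11.9] 0.034863218426337675 38.53036344051361 [-1.490e+00  2.066e+01 -1.719e+01  5.214e+01 -1.000e-02 -9.717e+01]
```

Call:
{"method": "send_rows", "body": {"steps": "0 0 -0.0002 0 0 -10; 0 0 -0.0003 0 0 -20; 0 0 -0.0005 0 0 -30; 0 0 -0.0007 0 0 -40; 0 0 -0.0008 0 0 -50; 0 0 -0.001 0 0 -60; 0 0 -0.0012 0 0 -70; 0 0 -0.0013 0 0 -80; 0 0 -0.0015 0 0 -90; 0 0 -0.0015 0 0 -90"}}

```text
t: 20.42
ee_pos: [0.5226, -0.0139, 0.0526]
tool_rot: [[-0.995, -0.096, 0.0], [-0.096, 0.995, -0.001], [-0.0, -0.001, -1.0]]
ft_force: [-6.1, -2.5, 12.2]
finger_gap: 0.035
grip_force: 38.7
```

```bash
cat > st.py <<'E'
from h import *
s=ctrl.sense(); R=s['tool_rot']; print(s['t'],s['ee_pos'].round(4),"yaw",np.degrees(np.arctan2(R[1,1],R[0,1])).round(2),"torque",s['wrist_torque'].round(3),s['ft_force'].round(1),s['finger_gap'].round(4),s['grip_force'],s['joint_pos'].round(1))
E
python3 st.py
```

```text
Traceback (most recent call last):
  File "st.py", line 2, in <module>
    s=ctrl.sense(); R=s['tool_rot']; print(s['t'],s['ee_pos'].round(4),"yaw",np.degrees(np.arctan2(R[1,1],R[0,1])).round(2),"torque",s['wrist_torque'].round(3),s['ft_force'].round(1),s['finger_gap'].round(4),s['grip_force'],s['joint_pos'].round(1))
                                                                                                                                                                                       ^^^^^^^^^^^^^^^^^^^^^
AttributeError: 'float' object has no attribute 'round'
```

Call:
{"method": "send_rows", "body": {"steps": "0 0 -0.0002 0 0 -10; 0 0 -0.0003 0 0 -20; 0 0 -0.0005 0 0 -30; 0 0 -0.0005 0 0 -30"}}

```text
t: 20.92
ee_pos: [0.5226, -0.014, 0.0521]
tool_rot: [[-0.91, 0.415, 0.0], [0.415, 0.91, -0.001], [-0.001, -0.001, -1.0]]
ft_force: [-5.7, -3.2, 12.3]
finger_gap: 0.0349
grip_force: 38.8
```

```bash
sed -i "s/s\['finger_gap'\].round(4)/s['finger_gap']/" st.py; python3 st.py
```

```text
20.925 [ 0.5226 -0.014   0.0521] yaw 65.51 torque [-0.763  1.263 -0.091] [-5.7 -3.2 12.3] 0.03492631233433423 38.839688301086426 [ -1.5  20.8 -17.3  51.9  -0.1  23. ]
```

Call:
{"method": "send_rows", "body": {"steps": "0 0 -0.0002 0 0 -10; 0 0 -0.0003 0 0 -20; 0 0 -0.0005 0 0 -30; 0 0 -0.0005 0 0 -30"}}

```text
t: 21.42
ee_pos: [0.5225, -0.0141, 0.0516]
tool_rot: [[-0.581, 0.814, 0.0], [0.814, 0.581, -0.001], [-0.001, -0.001, -1.0]]
ft_force: [-5.7, -4.5, 12.0]
finger_gap: 0.0352
grip_force: 38.9
```

```bash
python3 st.py
```

```text
21.425 [ 0.5225 -0.0141  0.0516] yaw 35.5 torque [-0.839  1.398 -0.055] [-5.7 -4.5 12. ] 0.03522166838846287 38.93738329410553 [ -1.5  20.8 -17.4  51.8  -0.1  53. ]
```

Call:
{"method": "send_rows", "body": {"steps": "0 0 -0.0001 0 0 -7; 0 0 -0.0002 0 0 -14; 0 0 -0.0003 0 0 -20; 0 0 -0.0003 0 0 -20"}}

```text
t: 21.92
ee_pos: [0.5225, -0.0143, 0.0512]
tool_rot: [[-0.269, 0.963, 0.0], [0.963, 0.269, -0.002], [-0.002, -0.0, -1.0]]
ft_force: [-5.8, -6.4, 11.1]
finger_gap: 0.0352
grip_force: 39.0
```

```bash
python3 st.py
```

```text
21.925 [ 0.5225 -0.0143  0.0512] yaw 15.6 torque [-1.303  1.23   0.616] [-5.8 -6.4 11.1] 0.03515042954716513 38.983283042907715 [ -1.5  20.8 -17.4  51.7  -0.1  72.9]
```

Call:
{"method": "send_rows", "body": {"steps": "0 0 -0.0001 0 0 -6; 0 0 -0.0002 0 0 -12; 0 0 -0.0002 0 0 -12"}}

```text
t: 22.3
ee_pos: [0.5224, -0.014, 0.0509]
tool_rot: [[-0.063, 0.998, -0.0], [0.998, 0.063, -0.001], [-0.001, -0.0, -1.0]]
ft_force: [-6.1, -4.2, 9.1]
finger_gap: 0.035
grip_force: 39.3
```

```bash
python3 st.py
```

```text
22.3 [ 0.5224 -0.014   0.0509] yaw 3.61 torque [-0.791  1.19   0.502] [-6.1 -4.2  9.1] 0.0349612993020114 39.30635869503021 [ -1.5  20.8 -17.4  51.7  -0.1  84.9]
```

Torque about z jumped from −0.05 to about +0.6 N·m and then slipped at 0.5, so the cap has bottomed out. Backing off a quarter turn.

Call:
{"method": "send_rows", "body": {"steps": "0 0 0.0002 0 0 10; 0 0 0.0003 0 0 20; 0 0 0.0005 0 0 30; 0 0 0.0007 0 0 40; 0 0 0.0008 0 0 50; 0 0 0.001 0 0 60; 0 0 0.0012 0 0 70; 0 0 0.0013 0 0 80; 0 0 0.0015 0 0 91; 0 0 0.0015 0 0 91"}}

```text
t: 23.55
ee_pos: [0.5226, -0.0138, 0.0524]
tool_rot: [[-0.996, -0.085, 0.0], [-0.085, 0.996, -0.001], [-0.0, -0.001, -1.0]]
ft_force: [-4.2, -1.9, 8.7]
finger_gap: 0.035
grip_force: 39.3
```

```bash
python3 st.py
python3 - <<'E'
from h import *
p,d,m,f,T=snap("wrist"); save("w7.png",p); X=cloud(d,m,f,T)
p2,d,m,f,T=snap("scene"); save("s7.png",cv2.resize(p2[120:230,150:400],(800,352)))
X=cloud(d,m,f,T)
for nm,x,y,h in(("long",.4745,.0735,.11),("short",.554,.079,.08)):
    q=X[(np.hypot(X[...,0]-x,X[...,1]-y)<.025)&(X[...,2]<.125)]; print(nm,q[:,2].max().round(4))
E
```

```text
23.55 [ 0.5226 -0.0138  0.0524] yaw 94.86 torque [-0.45   0.998  0.088] [-4.2 -1.9  8.7] 0.03499510250816571 39.265095591545105 [ -1.5  20.8 -17.3  51.9  -0.   -6.4]
long 0.1092
short 0.0804
```

View pics/w7.png

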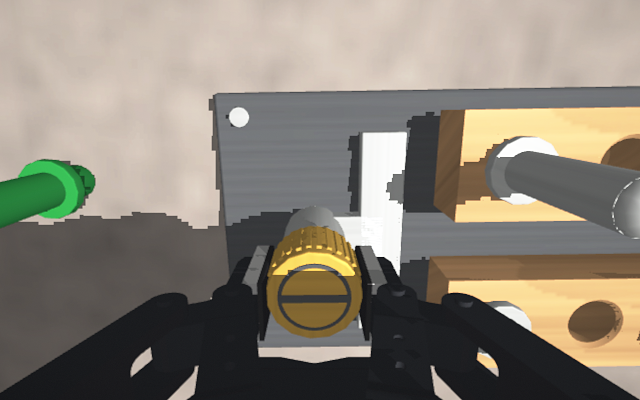

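View pics/w6.png

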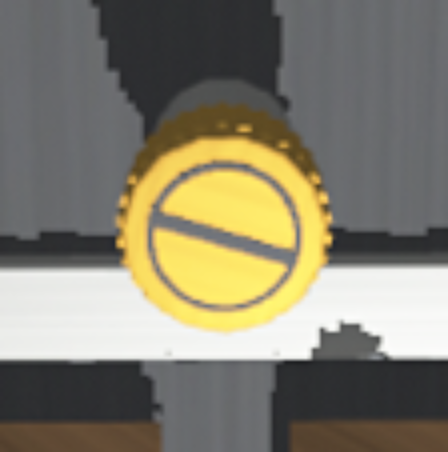

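The slot in the wrist picture (299,280 to 297,348) lies along the closing line, about 89° from rack x. At the start it was about 164°, which fits where the stop was felt. So the cap is about 1.55 rad open and gripped at 39 N, and both punches are still home. Handing in.

```bash
python3 -c "
from cell import ctrl
print(ctrl.sign_off())"
```

```text
the job is handed in; nothing more can be done
None
```

Job handed in (no verdict came back): both punches are fully home in the cap-end sockets of their own rows, and the cap was bottomed out, backed off to about 1.55 rad and is still gripped at about 39 N.

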